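# Refit the rollers of an outfeed roller table

## Robot

A 6-joint arm with a two-finger parallel gripper is mounted at the origin on a cart in front of the work surface, level with it; the furniture and walls round the work are solid. World frame = base frame: x ahead of the robot, y to its left, z up, the work surface at z = 0. Lengths are in m, angles in rad, forces in N, time in s.
With the tool pointing down it reaches from about 0.35 to 0.975 m from the base axis. Payload 4.9 kg.
Tool frame: the origin (TCP) lies midway between the tips of the shut fingers; the grasp point (between the pads) lies 19 mm behind it; z points along the fingers, y is the line along which they close (so a half turn about z gives the same grasp; the last joint's range is limited). The gripper opens to 85 mm and grips with 20 to 120 N. Pads are 22 mm wide; open, the fingers measure 114 mm over their backs; the gripper's body (76 mm by 85 mm) begins 54 mm behind the grasp point. The pads swing forward as they close: fully open they stand 13 mm farther back than shut.
Start: joints at [-1.285, 0.053, 1.613, -0, 1.476, -0.119], TCP at [0.246, -0.574, 0.231] pointing down, gripper open.
Joint ranges: [-3.01, 3.01], [-1.01, 2.22], [0.06, 2.58], [-1.02, 4.17], [0.09, 2.62], [-3.14, 3.14]. Speed limits (rad/s): [2.57, 2.57, 3.14, 3.14, 3.14, 3.14].

## Interface

Orientations are given as a unit quaternion [w, x, y, z].
In Python, from plant import * gives the robot as it stands.
- The arm moves only by the tool jog_arm, never from a script. Its argument "targets" is a list of rows, each a list of 3 entries, a list of its own where there are three numbers: the shift along the tool's x, y, z in units of 25 mm (1.0 is 25 mm), then the turn, a rotation vector about the tool's x, y, z in units of 8 degrees (1.0 is 8 degrees), then the opening in per cent of the stroke, from 0 (shut) to 100 (fully open). A call has 1 to 8 rows; each row is the pose to reach, as a shift and turn from the pose commanded when the call began, along the tool's axes at that moment; what a row does not reach only later rows make up. A row lasts 1/8 s, in which the tool goes at most 62.5 mm and 10.7 degrees, less where a joint would pass 70% of its speed; a pose out of reach is approached as far as the arm can. A call with a gripper value outside its range is refused whole. The fingers move at their own pace and stop on an object; the grip force is fixed at half the most. Time passes only in rows, so rows that repeat a pose let the fingers close. It gives the time, the measured TCP pose, the force, the opening and the grip force at its end, in the units of the state.
- state(): the state, without advancing time (a new reading comes with each control period).
- grab_frame(name): name is "scene" or "top" or "wrist"; returns (picture, depth): 420x560x3 uint8, red, green, blue; 420x560 float32, m along the optical axis (not along the pixel's ray), 0 where there is no reading.
- camera_params(name): a dict with "fovy" (degrees; the focal length in pixels is half the picture's height over the tangent of half this angle, whatever the lens; pixels are square), "cx", "cy" (the principal point, pixels), "rvec" (rotation vector, rad) and "tvec" (3), from world to camera coordinates, as OpenCV has them; the wrist camera has in their place "hand_eye" (4x4, takes a point from camera to tool coordinates, whose origin is the TCP and whose axes are the flange's). Camera axes: x right, y down, z forward; pixel columns grow to the right and rows downward; lengths in m; the calibration is good to about 2 mm. A picture is of the moment at which its call begins: read the wrist's pose just before it. camera_params takes no time and is no camera call.
- job_done(): hands the job in; it is judged then, once.
The state is a dict: "time": time; "joint_pos": joint angles; "joint_vel": joint speeds; "joint_efforts": joint torques, N m; "tool_pos": TCP position; "tool_rot": TCP orientation; "contact_force": force on the tool from outside, world axes, zero at the start; "ft_torque": the same for the moment, N m; "gripper_width": opening from 0.0 (shut) to 1.0 (fully open); "grasp_force": force on a finger pad.
Only numpy, scipy, OpenCV 4.12 (cv2) and the standard library are available. Lean on these libraries where they do the work, as an engineer would, in place of code of your own. Each camera call takes 0.05 s, during which the arm holds its last target. There are 200 camera calls.

## Task

Two rollers of the saw's outfeed roller table are lying loose on the bench. Lower them one at a time into the two empty bays, with the axle ends down in the slots of both rails, and do not let them drop in. Then swing the steel keeper strip over, flat onto the near rail, so that it shuts in all the axle ends.

Things in the scene. Friction and masses are not known exactly. Their poses are not given: they have to be found in the camera images.
- roller_1: Loose roller lying on the bench (two alike): metal drum 44 mm in diameter, 130 mm long, black bearing caps, steel axle 12 mm in diameter standing out 23 mm at each end, 176 mm overall; rigid, both ends alike, about 0.35 kg. Origin at its centre, 22 mm up on the bench; its x axis runs along the axle. It can roll if pushed.
- roller_2: Loose roller lying on the bench (two alike): metal drum 44 mm in diameter, 130 mm long, black bearing caps, steel axle 12 mm in diameter standing out 23 mm at each end, 176 mm overall; rigid, both ends alike, about 0.35 kg. Origin at its centre, 22 mm up on the bench; its x axis runs along the axle. It can roll if pushed.
- empty_bay_1: One of the two empty bays (which two of the table's four are empty varies): where the centre of a fully seated roller lies, 58 mm above the bench; x runs along the seated axle, z up. Either loose roller may go in either bay. A place, not an object.
- empty_bay_2: One of the two empty bays (which two of the table's four are empty varies): where the centre of a fully seated roller lies, 58 mm above the bench; x runs along the seated axle, z up. Either loose roller may go in either bay. A place, not an object.
- fitted_roller_1: A roller, like the loose ones, that already sits in one of the other bays; origin at its centre, x along its axle. It is not fastened and stays where it is.
- fitted_roller_2: A roller, like the loose ones, that already sits in one of the other bays; origin at its centre, x along its axle. It is not fastened and stays where it is.
- roller_table: The roller table, fixed to the bench: two pale beech rails 24 mm wide, 320 mm long, 68 mm high, 136 mm apart inside, joined by thin tie rods 22 mm up near the rails' ends. Origin at the bench in its middle; x crosses the rails (near rail with the keeper at -x), y runs along them. Four bays at y = -120, -40, 40 and 120 mm.
- table_top (a point): Middle of the table at the height of the rails' tops, 68 mm up. At each bay both rails have an open-topped slot 16 mm deep and 15 mm wide, bevelled to 25 mm at the top. A seated axle lies on the slot's bottom, its centre 58 mm up; the drum then stands 12 mm above the rails, with 3 mm of end play each way and 36 mm between neighbouring drums.
- keeper (a joint): Angle (rad) of the keeper, a steel strip 300 mm long, 23 mm wide, hinged on the near rail's outer top edge: hinge line at x = -94, z = 69 mm of the table, along its y. 0: shut, flat on the rail over all slots; 1.57: upright; starts at 1.7 to 1.95, leaning to the robot. Pushed with under 2 N; slightly stiff, stays where left near upright. Cannot shut over an axle that is not down in its slots.
- keeper_lip (a point): Tip of the 8 mm upturned finger lip on the keeper's free edge, 24 mm from the hinge line, midway along it (between the two middle bays). Shut, it is 77 mm up, just below the drum tops (80 mm), and the strip's top face is 72 mm up; upright it is about 92 mm up, the lip pointing away from the rollers.
Not all that is in view belongs to the job. Leave any orange look-alike of the roller_2 alone.

How it is judged:
On the way, in this order (a step that is already met when the one before it is completed fails the run):
1. one loose roller lies seated in an empty bay and is released ((((horizontal distance between roller_1 and empty_bay_1 below 0.008 m and z of roller_1 in the frame of empty_bay_1 between -0.004 and 0.004 m and angle between the x axis of roller_1 and the x axis of empty_bay_1, either way round below 0.04 rad) and contact force between the fingers and roller_1 below 0.1 N) or ((horizontal distance between roller_1 and empty_bay_2 below 0.008 m and z of roller_1 in the frame of empty_bay_2 between -0.004 and 0.004 m and angle between the x axis of roller_1 and the x axis of empty_bay_2, either way round below 0.04 rad) and contact force between the fingers and roller_1 below 0.1 N) or ((horizontal distance between roller_2 and empty_bay_1 below 0.008 m and z of roller_2 in the frame of empty_bay_1 between -0.004 and 0.004 m and angle between the x axis of roller_2 and the x axis of empty_bay_1, either way round below 0.04 rad) and contact force between the fingers and roller_2 below 0.1 N) or ((horizontal distance between roller_2 and empty_bay_2 below 0.008 m and z of roller_2 in the frame of empty_bay_2 between -0.004 and 0.004 m and angle between the x axis of roller_2 and the x axis of empty_bay_2, either way round below 0.04 rad) and contact force between the fingers and roller_2 below 0.1 N))), for 0.2 s.
2. both loose rollers lie seated in the two empty bays, one in each, the keeper still open ((((horizontal distance between roller_1 and empty_bay_1 below 0.008 m and z of roller_1 in the frame of empty_bay_1 between -0.004 and 0.004 m and angle between the x axis of roller_1 and the x axis of empty_bay_1, either way round below 0.04 rad) and (horizontal distance between roller_2 and empty_bay_2 below 0.008 m and z of roller_2 in the frame of empty_bay_2 between -0.004 and 0.004 m and angle between the x axis of roller_2 and the x axis of empty_bay_2, either way round below 0.04 rad)) or ((horizontal distance between roller_1 and empty_bay_2 below 0.008 m and z of roller_1 in the frame of empty_bay_2 between -0.004 and 0.004 m and angle between the x axis of roller_1 and the x axis of empty_bay_2, either way round below 0.04 rad) and (horizontal distance between roller_2 and empty_bay_1 below 0.008 m and z of roller_2 in the frame of empty_bay_1 between -0.004 and 0.004 m and angle between the x axis of roller_2 and the x axis of empty_bay_1, either way round below 0.04 rad))) and contact force between the fingers and roller_1 below 0.1 N and contact force between the fingers and roller_2 below 0.1 N and value of joint keeper above 1 rad), for 0.2 s.
At the end, for the whole second after the job is handed in: Each empty bay holds one loose roller, both axle ends down in the slots (centre within 8 mm level and 4 mm in height, axle within 0.04 rad); the keeper is shut (below 0.1 rad); the rollers already fitted are within 10 mm of where they were; all rollers are at rest ((((horizontal distance between roller_1 and empty_bay_1 below 0.008 m and z of roller_1 in the frame of empty_bay_1 between -0.004 and 0.004 m and angle between the x axis of roller_1 and the x axis of empty_bay_1, either way round below 0.04 rad) and (horizontal distance between roller_2 and empty_bay_2 below 0.008 m and z of roller_2 in the frame of empty_bay_2 between -0.004 and 0.004 m and angle between the x axis of roller_2 and the x axis of empty_bay_2, either way round below 0.04 rad)) or ((horizontal distance between roller_1 and empty_bay_2 below 0.008 m and z of roller_1 in the frame of empty_bay_2 between -0.004 and 0.004 m and angle between the x axis of roller_1 and the x axis of empty_bay_2, either way round below 0.04 rad) and (horizontal distance between roller_2 and empty_bay_1 below 0.008 m and z of roller_2 in the frame of empty_bay_1 between -0.004 and 0.004 m and angle between the x axis of roller_2 and the x axis of empty_bay_1, either way round below 0.04 rad))) and value of joint keeper below 0.1 rad and distance of each of fitted_roller_1, fitted_roller_2 from where it was at the start of the episode below 0.01 m and linear speed of each of roller_1, roller_2, fitted_roller_1, fitted_roller_2 below 0.02 m/s); the robot touches nothing.
It fails at once if a loose roller is dropped (moves faster than 0.7 m/s, a fall of about 25 mm, while the fingers do not hold it) ((linear speed of roller_1 above 0.7 m/s and contact force between the fingers and roller_1 below 0.1 N) or (linear speed of roller_2 above 0.7 m/s and contact force between the fingers and roller_2 below 0.1 N)).
It also fails if it takes over 67 s, if anything falls off the work surface, if the arm or the gripper's body presses on something with over 40 N, if the wrist force passes 120 N, or if a joint passes its speed limit or range.

## Working session

There is one attempt and no reset: what is moved stays moved. The work goes in short steps, Python scripts to look and compute and a tool call to move; the robot and the scene stay as the last step left them, time stands still between calls to the robot, and variables do not carry over. Pictures are saved under pics/ and viewed, at most 10 in all, crops included, and the job is handed in when it is done.

Besides the shell and the picture viewer there is one more tool, called after "Call:" as name([rows], argument=value, ...), one row to a line, values as JSON. jog_arm: Moves the arm, as the interface text tells. Its arguments: {"type":"object","properties":{"targets":{"type":"array"}},"required":["targets"]}

```bash
mkdir -p pics
python3 - <<'E'
from plant import *
import cv2,numpy as np
s=state();print(s)
for n in("scene","top"):
    p,d=grab_frame(n);np.savez(f"{n}0.npz",p=p,d=d);cv2.imwrite(f"pics/{n}0.png",p[:,:,::-1]);print(n,camera_params(n))
print(camera_params("wrist"))
E
```

```text
{'time': 0.0, 'joint_pos': array([-1.28507613e+00,  5.33471287e-02,  1.61429335e+00, -3.37803706e-05,
        1.47601019e+00, -1.18971150e-01]), 'joint_vel': array([ 0.00022162, -0.00057472,  0.00016679,  0.00108212, -0.00108146,
        0.00011941]), 'joint_efforts': array([ 9.18572441e-04, -3.93681765e+01, -3.70175278e+01,  1.36813441e-07,
        7.16357521e-03,  3.40142698e-06]), 'tool_pos': array([ 0.24591479, -0.57390593,  0.23006944]), 'tool_rot': array([-1.02403402e-03,  9.79597026e-01,  2.00969173e-01, -1.02448047e-04]), 'contact_force': array([ 0.33811727,  0.09787475, -0.04073173]), 'ft_torque': array([ 0.02420377, -0.01325921,  0.00190626]), 'grasp_force': 0.0, 'gripper_width': 0.9978480586048544}
scene {'fovy': 54.78624966853907, 'cx': 283.86847975825003, 'cy': 205.79505331863572, 'rvec': array([ 0.98223045, -2.12320817,  1.31793629]), 'tvec': array([0.19636314, 0.28492309, 0.98569134])}
top {'fovy': 53.83664383834668, 'cx': 273.888104629383, 'cy': 211.03450857047955, 'rvec': array([ 2.17803953, -2.11564567,  0.16345886]), 'tvec': array([-0.1801103 ,  0.54326801,  1.48161876])}
{'fovy': 70.727921869737, 'cx': 284.2378313414476, 'cy': 211.12280199206603, 'hand_eye': array([[-3.59301021e-05, -9.66132649e-01, -2.58045932e-01,
         6.53237202e-02],
       [ 9.99999850e-01, -1.75838633e-04,  5.19106605e-04,
         2.14040248e-04],
       [-5.46900283e-04, -2.58045874e-01,  9.66132510e-01,
        -1.42837094e-01],
       [ 0.00000000e+00,  0.00000000e+00,  0.00000000e+00,
         1.00000000e+00]])}
```

View pics/top0.png

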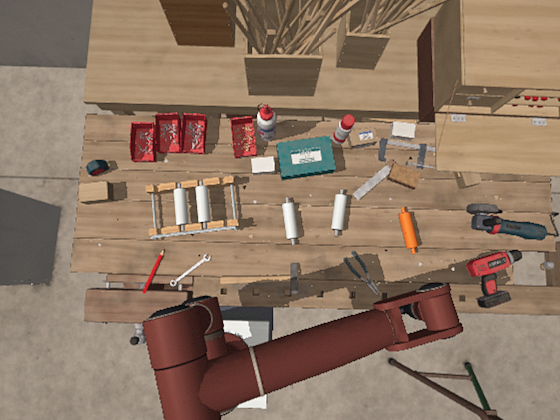

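View pics/scene0.png

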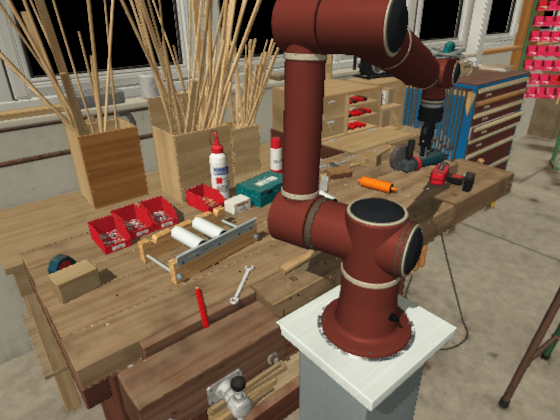

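The top view shows two pale metal loose rollers at (291,220) and (340,212), and the orange look-alike at (408,229). The table is centred near (194,207), with fitted drums in its middle bays at (181,207) and (203,203), so the outer two bays are empty. The loose metal-coloured pair fits the description and the orange one doesn't. Next I'll measure them and make one enlarged crop.

```bash
cat > h.py <<'E'
import numpy as np,cv2
from scipy.spatial.transform import Rotation as R
from plant import *
def cloud(n,d,s=None):
    c=camera_params(n);f=d.shape[0]/2/np.tan(np.radians(c["fovy"])/2)
    v,u=np.mgrid[:d.shape[0],:d.shape[1]]
    P=np.stack([(u-c["cx"])/f*d,(v-c["cy"])/f*d,d],-1)
    if n=="wrist":
        H=c["hand_eye"];P=P@H[:3,:3].T+H[:3,3]
        q=s["tool_rot"];return P@R.from_quat(np.r_[q[1:],q[0]]).as_matrix().T+s["tool_pos"]
    return (P-c["tvec"])@cv2.Rodrigues(c["rvec"])[0]
def axis(X):
    r=cv2.minAreaRect((X[:,:2]*1000).astype(np.float32));b=cv2.boxPoints(r)
    e=[b[1]-b[0],b[2]-b[1]];e=max(e,key=np.linalg.norm)
    return np.round(r[0],1),np.round(r[1],1),round(float(np.degrees(np.arctan2(e[1],e[0]))),1)
E
cat > m0.py <<'E'
from h import *
z=np.load("top0.npz");p,d=z["p"],z["d"];W=cloud("top",d)
h=(W[...,2]);
def blob(u,v,lo,hi,half=30,w=30):
    m=np.zeros(h.shape,bool);m[v-half:v+half,u-w:u+w]=1
    m&=(h>lo)&(h<hi)
    n,l=cv2.connectedComponents(m.astype(np.uint8));return W[l==l[v,u]] if l[v,u] else W[m]
for u,v in((291,220),(340,212),(408,229)):
    X=blob(u,v,.012,.07);print(u,v,axis(X),X[:,2].max())
for u,v in((181,207),(203,203)):
    X=blob(u,v,.06,.1,w=11,half=28);print(u,v,axis(X),X[:,2].max(),np.median(X,0))
m=np.zeros(h.shape,bool);m[170:245,142:245]=1;m&=(h>.052)&(h<.075)
for a,b in((170,212),(212,245)):
    mm=m.copy();mm[:a]=0;mm[b:]=0
    n,l,st,_=cv2.connectedComponentsWithStats(mm.astype(np.uint8));k=1+st[1:,4].argmax();print(st[k],axis(W[l==k]),np.median(W[l==k][:,2]))
print(np.median(h[230:270,200:280]))
cv2.imwrite("pics/c0.png",cv2.resize(p[165:255,140:430,::-1],None,fx=2.7,fy=2.7,interpolation=cv2.INTER_CUBIC))
E
python3 m0.py
```

```text
291 220 (array([ 515.4, -223.1]), array([173.5,  44.1]), 9.3) 0.05224786737556087
340 212 (array([ 551.9, -403.4]), array([ 43.8, 174.9]), -5.9) 0.054012373973541326
408 229 (array([ 494.1, -659.9]), array([173.9,  44.8]), 13.4) 0.0533653228399072
181 207 (array([545.5, 172.8]), array([196.9,  80.6]), 4.6) 0.09849616581754829 [0.5416472  0.17197645 0.07325739]
203 203 (array([560.9,  94.1]), array([194.1,  79.3]), 3.7) 0.09788921971118199 [0.55809296 0.09324477 0.07293666]
[145 176  89  36 771] (array([589.7, 142.2]), array([121.3, 321.1]), -81.7) 0.06750368538621498
[148 212  90  25 702] (array([498.8, 128.5]), array([ 72.4, 321. ]), -81.7) 0.06829197313364754
0.0009037805886944078
```

View pics/c0.png

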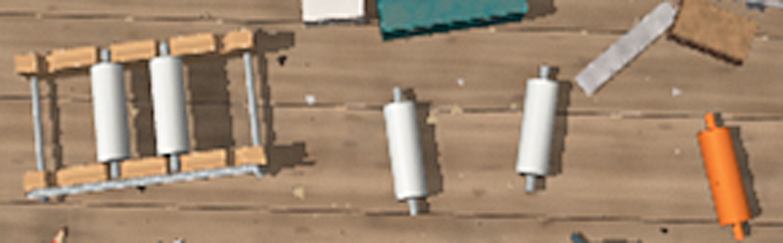

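The crop confirms it: the metal-coloured loose rollers are at crop (405,150) and (538,128), and the orange one at (723,175) is left alone. The free slots are the outer ones, at crop (44,60)/(44,185) and (218,45)/(220,160). I'll write a move helper and refine the table pose.

```bash
cat >> h.py <<'E'
def plan(x,y,z,yaw):
    "units for a tool-down pose with tool x at yaw deg"
    s=state();q=s["tool_rot"];C=R.from_quat(np.r_[q[1:],q[0]])
    t=np.radians(yaw);T=R.from_matrix(np.array([[np.cos(t),np.sin(t),0],[np.sin(t),-np.cos(t),0],[0,0,-1]]))
    print("t",round(s["time"],2),"w",round(s["gripper_width"],3),"shift",np.round(C.inv().apply(np.array([x,y,z])-s["tool_pos"])/.025,2),"turn",np.round(np.degrees((C.inv()*T).as_rotvec())/8,2))
E
cat > m1.py <<'E'
from h import *
z=np.load("top0.npz");p,d=z["p"],z["d"];W=cloud("top",d);h=W[...,2]
S=p.astype(int);wood=(S[...,0]-S[...,2]>50)&(h>.06)&(h<.075)
for a,b in((170,205),(210,245)):
    m=wood.copy();m[:a]=0;m[b:]=0;m[:,:142]=0;m[:,245:]=0;print("rail",axis(W[m]),m.sum())
for u,v in((181,207),(203,203)):
    m=np.zeros(h.shape,bool);m[v-13:v+14,u-9:u+10]=1;m&=(h>.068);X=W[m];print("drum",axis(X))
E
python3 m1.py; python3 -c "
from h import *
plan(.552,-.403,.16,-5.9)"
```

```text
rail (array([634.9, 149.4]), array([ 25.5, 320. ]), -81.9) 442
rail (array([479.3, 125.7]), array([ 25.8, 321. ]), -81.6) 423
drum (array([435.4,  39.9]), array([449.6,  85.7]), 50.3)
drum (array([452.6,   0.8]), array([403.9,  78.2]), 40.6)
t 0.1 w 0.999 shift [13.94 -1.46  2.81] turn [-0.01  0.    3.64]
```

Call:
jog_arm([
  [[13.94,-1.46,2.8],[0,0,3.64],100],
  [[13.94,-1.46,2.8],[0,0,3.64],100],
  [[13.94,-1.46,2.8],[0,0,3.64],100],
  [[13.94,-1.46,2.8],[0,0,3.64],100],
  [[13.94,-1.46,2.8],[0,0,3.64],100],
  [[13.94,-1.46,2.8],[0,0,3.64],100],
  [[13.94,-1.46,2.8],[0,0,3.64],100],
  [[13.94,-1.46,2.8],[0,0,3.64],100],
])

```text
time: 1.1
tool_pos: [0.5516, -0.4037, 0.1608]
tool_rot: [-0.0, 0.999, -0.052, -0.001]
contact_force: [0.7, -1.0, -0.4]
gripper_width: 1.001
grasp_force: 0.0
```

```bash
cat > w.py <<'E'
from h import *
import sys
def look(name):
    s=state();p,d=grab_frame("wrist");cv2.imwrite(f"pics/{name}.png",p[:,:,::-1]);np.savez(name+".npz",p=p,d=d,**s)
    return s,p,cloud("wrist",d,s)
if __name__=="__main__":
    s,p,W=look(sys.argv[1]);c=np.array([float(sys.argv[2]),float(sys.argv[3])])
    X=W[(W[...,2]>.012)&(W[...,2]<.06)&(np.hypot(W[...,0]-c[0],W[...,1]-c[1])<.1)]
    a=axis(X);print(s["time"],s["tool_pos"],a,X[:,2].max())
    plan(a[0][0]/1e3,a[0][1]/1e3,.004,a[2])
E
python3 w.py w1 .552 -.403
```

```text
1.1 [ 0.55162912 -0.40371449  0.16084416] (array([ 554.6, -408.5]), array([ 44.1, 175.6]), -6.7) 0.04638760412259396
t 1.15 w 0.996 shift [0.15 0.15 6.29] turn [0.   0.   0.09]
```

Call:
jog_arm([
  [[0.14,0.15,2.5],[0,0,0.09],100],
  [[0.14,0.15,4.5],[0,0,0.09],100],
  [[0.14,0.15,5.8],[0,0,0.09],100],
  [[0.14,0.15,6.25],[0,0,0.09],100],
  [[0.14,0.15,6.25],[0,0,0.09],0],
  [[0.14,0.15,6.25],[0,0,0.09],0],
  [[0.14,0.15,6.25],[0,0,0.09],0],
  [[0.14,0.15,6.25],[0,0,0.09],0],
])

```text
time: 2.15
tool_pos: [0.5567, -0.4093, 0.0082]
tool_rot: [0.002, 0.998, -0.058, 0.002]
contact_force: [-1.5, -1.2, 6.6]
gripper_width: 0.495
grasp_force: 61.9
```

Call:
jog_arm([
  [[0,0,-1.5],[0,0,0],0],
  [[0,0,-4.0],[0,0,0],0],
  [[-0.2,-2,-6.0],[0,0,-0.4],0],
  [[-0.4,-4.5,-6.5],[0,0,-0.8],0],
  [[-0.6,-7,-6.5],[0,0,-1.2],0],
  [[-0.8,-9.5,-6.5],[0,0,-1.6],0],
  [[-1,-12,-6.5],[0,0,-1.88],0],
  [[-1.1,-14.5,-6.5],[0,0,-1.88],0],
])

```text
time: 3.15
tool_pos: [0.5684, -0.0512, 0.1671]
tool_rot: [-0.0, 0.997, 0.073, -0.0]
contact_force: [1.4, -0.7, -3.5]
gripper_width: 0.494
grasp_force: 62.2
```

```bash
python3 -c "
from h import *
plan(.5744,.0188,.17,8.3)"
```

```text
t 3.15 w 0.494 shift [ 0.65 -2.74 -0.11] turn [-0.    0.    0.01]
```

Call:
jog_arm([
  [[0.4,-1.8,0],[0,0,0],0],
  [[0.6,-2.7,0],[0,0,0],0],
  [[0.6,-2.7,0],[0,0,0],0],
  [[0.6,-2.7,0],[0,0,0],0],
])

```text
time: 3.65
tool_pos: [0.5738, 0.0151, 0.1672]
tool_rot: [0.0, 0.997, 0.073, -0.0]
contact_force: [0.5, 0.3, -2.7]
gripper_width: 0.496
grasp_force: 62.2
```

```bash
cat > w2.py <<'E'
from w import *
s,p,W=look("w2");print(s["time"],s["tool_pos"],s["tool_rot"])
# in tool frame
q=s["tool_rot"];T=(W-s["tool_pos"])@R.from_quat(np.r_[q[1:],q[0]]).as_matrix()
np.savez("w2c.npz",p=p,W=W,T=T)
E
python3 w2.py
```

```text
3.65 [0.57382642 0.01509316 0.16718977] [ 1.88658612e-04  9.97320581e-01  7.31539109e-02 -3.58053759e-04]
```

View pics/w2.png

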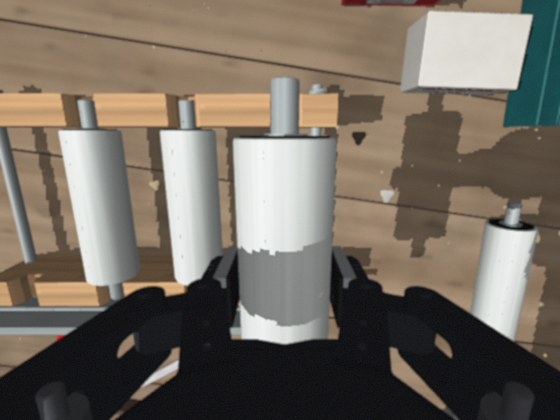

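The wrist view shows the held roller (drum end at row 135, axle tip at (285,80)). The far rail lies at rows 95-126 with its right end at column 338. The fitted drums are at (98,205) and (190,205), and the bay under the gripper is empty. I'll measure them all in this one view.

```bash
cat > m2.py <<'E'
from h import *
import sys
z=np.load(sys.argv[1]);p,W,T=z["p"].astype(int),z["W"],z["T"]
v,u=np.mgrid[:420,:560]
reg=lambda a,b,c,d:(u>=a)&(u<b)&(v>=c)&(v<d)
z_=W[...,2]
wood=(p[...,0]-p[...,2]>60)&(z_>.06)&(z_<.075)
m=wood&reg(0,345,85,135);print("far rail",m.sum(),axis(W[m]),np.median(z_[m]))
m=wood&reg(0,240,270,310);print("near rail",m.sum(),axis(W[m]))
for a,b in((55,140),(155,228)):
    m=reg(a,b,125,290)&(z_>.06)&(z_<.1)&~(p[...,0]-p[...,2]>40);print("fit drum",axis(W[m]),z_[m].max())
m=reg(225,345,60,240)&(z_>.13);X=T[m]
print("held: tip x",np.sort(X[:,0])[-5:],"top z",X[:,2].min(),axis(X))
D=X[(X[:,0]<.060)&(X[:,0]>.03)];print("drum y range",D[:,1].min(),D[:,1].max(),"z",D[:,2].min())
A=X[X[:,0]>.075];print("axle y",A[:,1].min(),A[:,1].max(),A[:,2].min())
for lim in(.05,.055,.06):
  pass
r=[(k,np.ptp(X[(abs(X[:,0]-k)<.001)][:,1])) for k in np.arange(.058,.074,.002)];print(np.round(r,4).tolist())
E
python3 m2.py w2c.npz
```

```text
far rail 8035 (array([641.6, 116.8]), array([ 23.9, 264.1]), -81.6) 0.06824207257783087
near rail 2147 (array([471.4, 178.6]), array([ 24.2, 172. ]), -81.4)
fit drum (array([545.1, 167.5]), array([ 76.2, 148.9]), -8.2) 0.08190618179600473
fit drum (array([560.5,  93.4]), array([ 58.3, 145.5]), -0.6) 0.0818575269850292
held: tip x [0.08602349 0.08606188 0.0860623  0.08606421 0.08622354] top z -0.1428368807247035 (array([52.2,  0.3]), array([68.1, 44.1]), 0.1)
drum y range -0.021728773467724855 0.022374823378795476 z -0.03792836257575827
axle y -0.005670040594329837 0.0063451414952752075 -0.021965539004991604
[[0.058, 0.0439], [0.06, 0.0436], [0.062, 0.0427], [0.064, 0.0395], [0.066, 0.0113], [0.068, 0.0113], [0.07, 0.0112], [0.072, 0.0112]]
```

Call:
jog_arm([
  [[0.15,0.05,1.5],[0,0,0],0],
  [[0.15,0.05,3.0],[0,0,0],0],
  [[0.15,0.05,3.8],[0,0,0],0],
  [[0.15,0.05,4.2],[0,0,0],0],
  [[0.15,0.05,4.4],[0,0,0],0],
  [[0.15,0.05,4.5],[0,0,0],0],
  [[0.15,0.05,4.6],[0,0,0],0],
  [[0.15,0.05,4.6],[0,0,0],0],
])

```text
time: 4.7
tool_pos: [0.5783, 0.0149, 0.053]
tool_rot: [0.0, 0.997, 0.073, 0.0]
contact_force: [-1.3, -0.4, -4.1]
gripper_width: 0.492
grasp_force: 62.2
```

Call:
jog_arm([
  [[0,0,0.12],[0,0,0],0],
  [[0,0,0.24],[0,0,0],0],
  [[0,0,0.32],[0,0,0],0],
  [[0,0,0.4],[0,0,0],0],
  [[0,0,0.4],[0,0,0],0],
])

```text
time: 5.32
tool_pos: [0.578, 0.0148, 0.044]
tool_rot: [-0.0, 0.997, 0.073, -0.001]
contact_force: [-5.7, 0.2, 7.3]
gripper_width: 0.494
grasp_force: 63.5
```

```bash
sed -i 's/"w2"/"w3"/;s/w2c/w3c/' w2.py; python3 w2.py
```

```text
5.325 [0.57797167 0.01484533 0.04403744] [-4.79093242e-05  9.97315571e-01  7.32199607e-02 -6.98202658e-04]
```

View pics/w3.png

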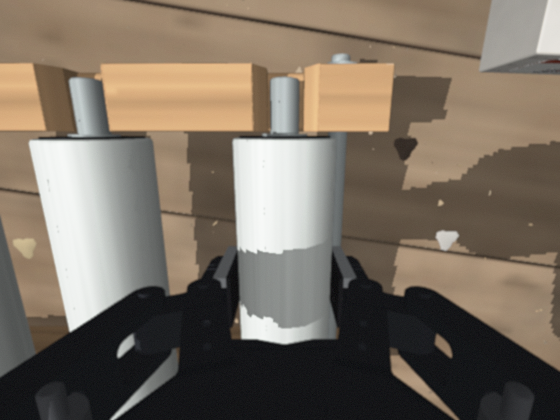

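The axle (column 285) sits between the slot walls at columns 268 and 305, with its tip level with the fitted neighbour's axle at (90,85). I'll check its height against the neighbour.

Run:
```python
import numpy as np
W=np.load("w3c.npz")["W"]
for a,b,c,d in((82,100,85,125),(277,293,85,125),(80,110,160,250),(270,300,160,240)):
    X=W[c:d,a:b];print(np.round([np.percentile(X[...,2],98),np.percentile(X[:6,:,2],98),np.percentile(X[-6:,:,2],98)],4))
```

```text
[0.065  0.0646 0.0648]
[0.0653 0.0653 0.0655]
[0.0804 0.0797 0.0807]
[0.0811 0.0809 0.0812]
```

Call:
jog_arm([
  [[0,0,0],[0,0,0],70],
  [[0,0,0],[0,0,0],70],
  [[0,0,0],[0,0,0],70],
  [[0,0,-0.5],[0,0,0],70],
  [[0,0,-2],[0,0,0],70],
  [[0,0,-4],[0,0,0],75],
  [[0,0,-5],[0,0,0],100],
  [[0,0,-5],[0,0,0],100],
])

```text
time: 6.38
tool_pos: [0.5801, 0.0147, 0.1715]
tool_rot: [0.001, 0.997, 0.073, 0.003]
contact_force: [0.6, -0.2, 0.0]
gripper_width: 0.996
grasp_force: 0.0
```

```bash
python3 -c "
from h import *
plan(.517,-.227,.165,9)"
```

```text
t 6.38 w 0.996 shift [-3.91  9.19  0.25] turn [ 0.01 -0.05 -0.08]
```

Call:
jog_arm([
  [[-1,2.3,0],[0,0,0],100],
  [[-2,4.6,0],[0,0,0],100],
  [[-3,7,0],[0,0,-0.05],100],
  [[-3.9,9.2,0.2],[0,0,-0.08],100],
  [[-3.9,9.2,0.2],[0,0,-0.08],100],
  [[-3.9,9.2,0.2],[0,0,-0.08],100],
])

```text
time: 7.12
tool_pos: [0.5145, -0.2264, 0.161]
tool_rot: [-0.001, 0.997, 0.078, -0.001]
contact_force: [0.3, 0.0, 0.2]
gripper_width: 1.0
grasp_force: 0.0
```

```bash
python3 w.py w4 .517 -.227
```

```text
7.125 [ 0.51450063 -0.22635448  0.16103505] (array([ 517.8, -227.5]), array([176.,  44.]), 9.5) 0.045855238392721126
t 7.17 w 1.0 shift [0.11 0.1  6.3 ] turn [-0.01  0.01 -0.05]
```

Call:
jog_arm([
  [[0.07,0.08,2.5],[0,0,-0.05],100],
  [[0.07,0.08,4.5],[0,0,-0.05],100],
  [[0.07,0.08,5.8],[0,0,-0.05],100],
  [[0.07,0.08,6.2],[0,0,-0.05],100],
  [[0.07,0.08,6.2],[0,0,-0.05],0],
  [[0.07,0.08,6.2],[0,0,-0.05],0],
  [[0.07,0.08,6.2],[0,0,-0.05],0],
  [[0.07,0.08,6.2],[0,0,-0.05],0],
])

```text
time: 8.18
tool_pos: [0.519, -0.2292, 0.0101]
tool_rot: [0.001, 0.997, 0.082, 0.002]
contact_force: [0.2, 3.6, 6.2]
gripper_width: 0.494
grasp_force: 61.5
```

```bash
python3 -c "
from h import *
plan(.542,.251,.172,8.4)"
```

```text
t 8.18 w 0.494 shift [  4.08 -18.78  -6.5 ] turn [ 0.01 -0.03  0.13]
```

Call:
jog_arm([
  [[0,0,-1.5],[0,0,0],0],
  [[0,0,-4.0],[0,0,0],0],
  [[0.5,-2,-6.0],[0,0,0.1],0],
  [[1,-4.3,-6.5],[0,0,0.13],0],
  [[1.5,-6.6,-6.5],[0,0,0.13],0],
  [[2,-8.9,-6.5],[0,0,0.13],0],
  [[2.5,-11.2,-6.5],[0,0,0.13],0],
  [[3,-13.5,-6.5],[0,0,0.13],0],
])

```text
time: 9.18
tool_pos: [0.5353, 0.1182, 0.1698]
tool_rot: [0.0, 0.997, 0.073, 0.0]
contact_force: [1.1, 0.9, -3.6]
gripper_width: 0.492
grasp_force: 62.7
```

```bash
python3 -c "
from h import *
plan(.542,.251,.172,8.4)"
```

```text
t 9.18 w 0.492 shift [ 1.04 -5.21 -0.09] turn [ 0. -0. -0.]
```

Call:
jog_arm([
  [[0.4,-2.2,0],[0,0,0],0],
  [[0.8,-4.2,0],[0,0,0],0],
  [[1.0,-5.1,0],[0,0,0],0],
  [[1.0,-5.1,0],[0,0,0],0],
  [[1.0,-5.1,0],[0,0,0],0],
])

```text
time: 9.8
tool_pos: [0.5419, 0.2453, 0.1696]
tool_rot: [0.0, 0.997, 0.073, -0.0]
contact_force: [-0.2, -0.1, -4.2]
gripper_width: 0.49
grasp_force: 62.7
```

```bash
sed -i 's/"w3"/"w5"/;s/w3c/w5c/' w2.py; python3 w2.py
```

```text
9.8 [0.54190898 0.24525464 0.1696439 ] [ 4.85745906e-04  9.97349247e-01  7.27607026e-02 -3.50416446e-04]
```

View pics/w5.png

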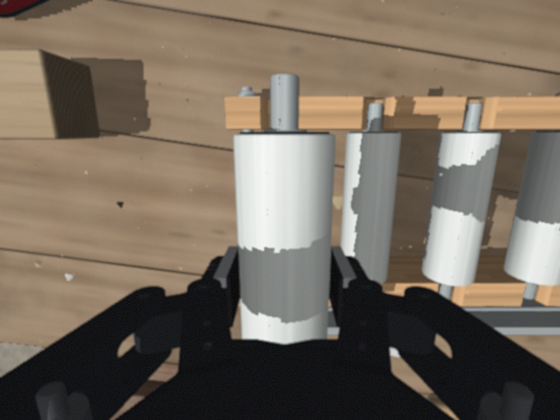

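The second roller is held over the left bay. The far rail's left end is at column 226, the fitted axles are at (376,115) and (474,115), and the roller already placed is at (540,205).

Run:
```python
from h import *
z=np.load("w5c.npz");p,W,T=z["p"].astype(int),z["W"],z["T"]
v,u=np.mgrid[:420,:560];reg=lambda a,b,c,d:(u>=a)&(u<b)&(v>=c)&(v<d);z_=W[...,2]
wood=(p[...,0]-p[...,2]>60)&(z_>.06)&(z_<.075)
m=wood&reg(215,560,85,135);c,sz,a=axis(W[m]);print("far",c,sz,a)
m2=wood&reg(330,560,275,312);print("near",axis(W[m2]))
t=np.radians(8.35);ex=np.array([np.cos(t),np.sin(t)]);ey=np.array([-ex[1],ex[0]])
end=c+ey*max(sz)/2;bay=end-80*ex-40*ey;print("bay",bay)
X=T[reg(225,345,60,240)&(z_>.13)];print("tip",np.sort(X[:,0])[-5],)
for lo,hi in((.03,.06),(.07,.09)):
    A=X[(X[:,0]>lo)&(X[:,0]<hi)];print(A[:,1].min(),A[:,1].max(),A[:,2].min())
off=np.sort(X[:,0])[-5]-.0875
tcp=bay/1e3+off*-ex;print("tcp",tcp);plan(*tcp,.053,8.35)
```

```text
far [633.8 170.9] [ 23.4 265.9] -81.7
near (array([484.8,  85.2]), array([ 24.6, 214. ]), -81.5)
bay [541.14987665 251.24710413]
tip 0.08743401004913301
-0.021791879450574217 0.021119684766789215 -0.03552392910336016
-0.0057209299811505805 0.006309351171307553 -0.01929213091319829
tcp [0.54121517 0.25125669]
t 9.85 w 0.492 shift [ 0.01 -0.25  4.67] turn [ 0.  0. -0.]
```

Call:
jog_arm([
  [[0,-0.25,0.3],[0,0,0],0],
  [[0,-0.25,2.0],[0,0,0],0],
  [[0,-0.25,3.4],[0,0,0],0],
  [[0,-0.25,4.0],[0,0,0],0],
  [[0,-0.25,4.25],[0,0,0],0],
  [[0,-0.25,4.45],[0,0,0],0],
  [[0,-0.25,4.55],[0,0,0],0],
  [[0,-0.25,4.55],[0,0,0],0],
])

```text
time: 10.85
tool_pos: [0.5416, 0.2527, 0.057]
tool_rot: [-0.0, 0.997, 0.073, 0.001]
contact_force: [0.3, -0.1, -3.6]
gripper_width: 0.492
grasp_force: 62.7
```

Call:
jog_arm([
  [[0,0.03,0.12],[0,0,0],0],
  [[0,0.03,0.24],[0,0,0],0],
  [[0,0.03,0.34],[0,0,0],0],
  [[0,0.03,0.44],[0,0,0],0],
  [[0,0.03,0.44],[0,0,0],0],
])

```text
time: 11.48
tool_pos: [0.5413, 0.2518, 0.0461]
tool_rot: [0.0, 0.997, 0.073, -0.0]
contact_force: [-2.7, -1.7, 2.1]
gripper_width: 0.492
grasp_force: 63.5
```

```bash
sed -i 's/"w5"/"w6"/;s/w5c/w6c/' w2.py; python3 w2.py;  python3 - <<'E'
import numpy as np
z=np.load("w6c.npz");W,T=z["W"],z["T"]
for a,b,c,d in((277,293,85,125),(270,300,160,240),(400,460,160,220)):
    X=W[c:d,a:b];print(np.round([np.percentile(X[...,2],98),np.percentile(X[:6,:,2],98),np.percentile(X[-6:,:,2],98)],4))
E
```

```text
11.475 [0.5412619  0.25184143 0.04605682] [ 9.60150412e-05  9.97316027e-01  7.32166959e-02 -2.22044082e-04]
[0.0652 0.065  0.0651]
[0.0811 0.0812 0.0812]
[0.0763 0.0752 0.0771]
```

View pics/w6.png

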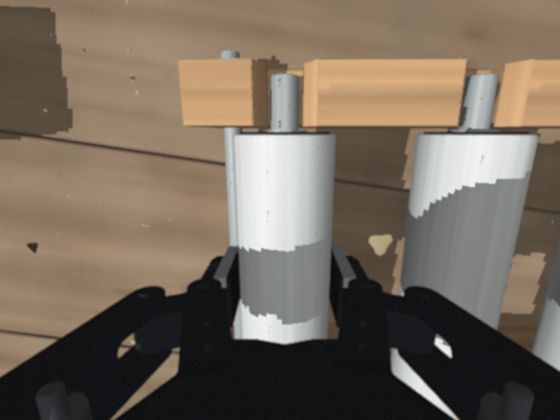

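The axle sits between the slot walls at columns 268 and 303, at the same height as the first roller, so it's seated. I'll release it and rise.

Call:
jog_arm([
  [[0,0,0],[0,0,0],70],
  [[0,0,0],[0,0,0],70],
  [[0,0,0],[0,0,0],70],
  [[0,0,-0.5],[0,0,0],70],
  [[0,0,-2],[0,0,0],70],
  [[0,0,-4],[0,0,0],70],
  [[-1.5,1,-4.6],[0,0,0],0],
  [[-3.5,3,-4.6],[0,0,0],0],
])

```text
time: 12.52
tool_pos: [0.4718, 0.1716, 0.1642]
tool_rot: [-0.0, 0.997, 0.074, 0.003]
contact_force: [0.4, 0.2, 0.8]
gripper_width: 0.28
grasp_force: 0.0
```

Run:
```python
from h import *
plan(.425,.113,.160,8.35)
p,d=grab_frame("top");W=cloud("top",d);np.savez("top1.npz",p=p,d=d)
t=np.radians(8.35);ex=np.array([np.cos(t),np.sin(t)]);ey=np.array([-ex[1],ex[0]])
q=W[...,:2]-[.5587,.1327];a=q@ex;b=q@ey
m=(abs(b)<.13)&(a>-.125)&(a<-.08)&(W[...,2]>.075)&(W[...,2]<.1)
print("keeper x'",np.percentile(a[m],[2,50,98]),"z",np.percentile(W[...,2][m],[50,98]),m.sum())
```

```text
t 12.53 w 0.28 shift [-2.2   2.04  0.15] turn [-0.   -0.05  0.02]
keeper x' [-0.10684466 -0.10255594 -0.09497445] z [0.09221274 0.09843997] 148
```

Call:
jog_arm([
  [[-1.2,1.1,0],[0,0,0],0],
  [[-2.2,2.05,0],[0,0,0],0],
  [[-2.2,2.05,1],[0,0,0],0],
  [[-2.2,2.05,2.4],[0,0,0],0],
  [[-2.2,2.05,3.2],[0,0,0],0],
  [[-2.2,2.05,3.2],[0,0,0],0],
])

```text
time: 13.32
tool_pos: [0.4224, 0.1126, 0.0793]
tool_rot: [0.0, 0.997, 0.073, -0.001]
contact_force: [-1.1, 0.3, 0.2]
gripper_width: 0.003
grasp_force: 0.0
```

```bash
cat > tp.py <<'E'
from h import *
s=state();t=np.radians(8.35);q=s["tool_pos"][:2]-[.5587,.1327]
print(s["time"],"x' y' z",q@[np.cos(t),np.sin(t)],q@[-np.sin(t),np.cos(t)],s["tool_pos"][2],s["contact_force"])
E
python3 tp.py
```

```text
13.325 x' y' z -0.1377744297754399 -0.00010768914180397506 0.07929453737776694 [-1.12680725  0.28636782  0.24390465]
```

Call:
jog_arm([
  [[0.5,0,-0.15],[0,0,0],0],
  [[0.8,0,-0.15],[0,0,0],0],
  [[1.05,0,-0.15],[0,0,0],0],
  [[1.3,0,-0.15],[0,0,0],0],
  [[1.55,0,-0.15],[0,0,0],0],
  [[1.8,0,-0.15],[0,0,0],0],
  [[2.0,0,-0.15],[0,0,0],0],
  [[2.1,0,-0.15],[0,0,0],0],
])

```text
time: 14.32
tool_pos: [0.4759, 0.1204, 0.0841]
tool_rot: [0.0, 0.997, 0.073, 0.0]
contact_force: [0.1, -0.4, 0.7]
gripper_width: -0.003
grasp_force: 0.0
```

```bash
python3 tp.py
```

```text
14.325 x' y' z -0.08374849551289167 -0.0001422092333682154 0.08407778621206977 [ 0.09100371 -0.41152262  0.65706064]
```

Call:
jog_arm([
  [[0.15,0,0],[0,0,0],0],
  [[0.3,0,0],[0,0,0],0],
  [[0.3,0,0.1],[0,0,0],0],
  [[0.3,0,0.2],[0,0,0],0],
  [[0.3,0,0.27],[0,0,0],0],
  [[0.3,0,0.34],[0,0,0],0],
  [[0.3,0,0.34],[0,0,0],0],
])

```text
time: 15.2
tool_pos: [0.4828, 0.1215, 0.0768]
tool_rot: [0.0, 0.997, 0.073, -0.001]
contact_force: [-4.5, -0.4, 9.2]
gripper_width: -0.003
grasp_force: 4.3
```

```bash
python3 tp.py
```

```text
15.2 x' y' z -0.07671687185394419 -9.793223167341442e-05 0.07680282193301609 [-4.4914471  -0.37836495  9.18173145]
```

Call:
jog_arm([
  [[0,0,-0.5],[0,0,0],0],
  [[0,0,-2],[0,0,0],0],
  [[-1,0,-4],[0,0,0],0],
  [[-3,0,-5],[0,0,0],0],
  [[-3.5,0,-5],[0,0,0],0],
  [[-3.5,0,-5],[0,0,0],0],
  [[-3.5,0,-5],[0,0,0],0],
])

```text
time: 16.08
tool_pos: [0.3964, 0.1087, 0.1993]
tool_rot: [0.0, 0.997, 0.073, -0.001]
contact_force: [-0.3, -0.8, -1.0]
gripper_width: -0.001
grasp_force: 0.0
```

Run:
```python
from w import *
s,p,W=look("w7");t=np.radians(8.35);q=W[...,:2]-[.5587,.1327];a=q@[np.cos(t),np.sin(t)];b=q@[-np.sin(t),np.cos(t)];z=W[...,2]
print(s["time"],s["tool_pos"],s["contact_force"])
for lo,hi in((-.093,-.087),(-.087,-.08),(-.08,-.074),(-.073,-.067)):
    m=(a>lo)&(a<hi)&(abs(b)<.13)&(z>.04);print(lo,np.round(np.percentile(z[m],[5,50,95]),4),m.sum())
for y in(-.12,-.04,.04,.12):
    m=(abs(b-y)<.025)&(abs(a)<.06)&(z>.06)&(z<.1);print(y,m.sum(),np.percentile(z[m],98) if m.any() else 0)
```

```text
16.075 [0.39639355 0.10866048 0.19930838] [-0.27512131 -0.7589095  -0.95599505]
-0.093 [0.0711 0.0723 0.0734] 2337
-0.087 [0.0711 0.0723 0.0734] 2414
-0.08 [0.0711 0.0723 0.0735] 2191
-0.073 [0.0621 0.0766 0.0782] 1538
-0.12 4471 0.08089283305092435
-0.04 4272 0.08085621554195696
0.04 4267 0.08085996577526577
0.12 4451 0.08082235436475071
```

View pics/w7.png

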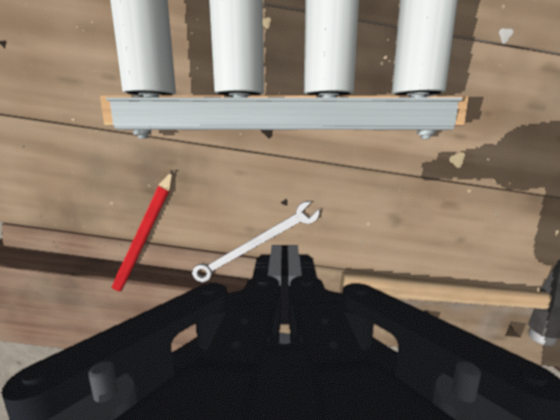

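The keeper strip lies flat across rows 97-128, and all four drums at columns 145, 237, 330 and 422 are equally high at about 81 mm. The strip's top face is level at 72.3 mm and the arm is clear, so I'm handing the job in.

```bash
python3 -c "
from plant import *
print(job_done())"
```

```text
the job is handed in; nothing more can be done
None
```

Both loose rollers are seated in the two outer bays and the keeper is shut flat over all the axle ends; the job was handed in at about 16 s, with no verdict returned.

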